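Shut and lock the little tea cabinet, holding the sprung key turned

ROBOT

A 6-joint arm with a two-finger parallel gripper is mounted at the origin on a cart in front of the work surface, level with it; the furniture and walls round the work are solid. World frame = base frame: x ahead of the robot, y to its left, z up, the work surface at z = 0. Lengths are in m, angles in rad, forces in N, time in s.
With the tool pointing down it reaches from about 0.375 to 0.975 m from the base axis. Payload 3.8 kg.
Tool frame: the origin (TCP) lies midway between the tips of the shut fingers; the grasp point (between the pads) lies 19 mm behind it; z points along the fingers, y is the line along which they close (so a half turn about z gives the same grasp; the last joint's range is limited). The gripper opens to 85 mm and grips with 20 to 120 N. Pads are 22 mm wide; open, the fingers measure 114 mm over their backs; the gripper's body (76 mm by 85 mm) begins 54 mm behind the grasp point. The pads swing forward as they close: fully open they stand 13 mm farther back than shut.
Start: joints at [-1.341, 0.264, 1.604, -0, 1.274, -0.037], TCP at [0.178, -0.651, 0.231] pointing down, gripper open.
Joint ranges: [-2.63, 2.63], [-0.94, 2.18], [0.31, 2.57], [-1.31, 4.45], [0, 2.66], [-2.55, 2.55]. Speed limits (rad/s): [2.57, 2.57, 3.14, 3.14, 3.14, 3.14].

INTERFACE

Orientations are given as a rotation vector (axis times angle).
In Python, from workcell import status, read_camera, workorder, masks_of gives the robot as it stands.
- The arm moves only by the tool drive_tool, never from a script. Its argument "rows" is a list of rows, each a list of 7 numbers: the turn, a rotation vector about the tool's x, y, z in degrees, then the shift along the tool's x, y, z in m, then the opening, from 0 (shut) to 1 (fully open). In form: [[ax, ay, az, tx, ty, tz, claw], ...]. A call has 1 to 8 rows; each row shifts and turns the commanded pose from where the row before left it, along the tool's axes as they then stand; what a row does not reach is not made up. A row lasts 1/12 s, in which the tool goes at most 41.7 mm and 7.16 degrees, less where a joint would pass 70% of its speed; a pose out of reach is approached as far as the arm can. A call is refused whole if a number of a shift passes 0.0417 or a number of a turn 7.16, either way. A call with a gripper value outside its range is refused whole. The fingers move at their own pace and stop on an object; "force" is the grip in N (left out, the last holds). Time passes only in rows, so rows that do not move let the fingers close. It gives the time, the measured TCP pose, the force, the opening and the grip force at its end, in the units of the state.
- status.read_state(): the state, without advancing time (a new reading comes with each control period).
- read_camera(name): name is "scene" or "top"; returns a dict with "color" (420x560x3 uint8, red, green, blue), "intrinsics" (3x3 intrinsics, pixels), "world_from_camera" (4x4, takes a point from camera to world coordinates). Camera axes: x right, y up, looking along -z (the intrinsics and any distortion apply to the point x, -y, -z); pixel columns grow to the right and rows downward; lengths in m; the calibration is good to about 2 mm. A picture is of the moment at which its call begins. There is no depth.
- workorder.finish_job(): hands the job in; it is judged then, once.
Trained networks look in a picture, given as the dict that the camera call returned (one of the last four; its "shot" number tells which), for a name from the list of things; names that differ only in an ending like _2 or _b are one class to them, and where a whole thing is asked for, a point or a joint stands for the part that bears it (a point fixed in the world has none). Each returns a list of dicts, best first, with "score" (0 to 1); they miss things now and then, are a little off and sometimes report something else, mostly with a low value. They report only what shows in the picture. A call takes as long as a camera call. They do not tell look-alikes from the thing itself.
- masks_of(picture, name): "mask" (420x560 bool, what is visible of it) and "bbox" ([left, top, right, bottom] in pixels, round what is visible of it).
The state is a dict: "time": time; "q": joint angles; "joint_vel": joint speeds; "joint_torque": joint torques, N m; "tool_pos": TCP position; "tcp_rot": TCP orientation; "wrist_force": force on the tool from outside, world axes, zero at the start; "torque": the same for the moment, N m; "width": opening from 0.0 (shut) to 1.0 (fully open); "grip_force": force on a finger pad.
Only numpy, scipy, OpenCV 4.12 (cv2) and the standard library are available. Lean on these libraries where they do the work, as an engineer would, in place of code of your own. Each camera call takes 0.05 s, during which the arm holds its last target. There are 200 camera calls.

TASK

Push the little cabinet's open door shut until it clicks home on its catch. Then take the key with the square bow (grip) out of the wooden key block, push it all the way down into the lock on top of the cabinet, wiggling it a little if the stiff pins hold it up, and turn it clockwise (seen from above) a full quarter turn to its stop; the lock is sprung, so finish while still gripping the key and holding it turned. Leave the round key in the block and everything else on the table where it stands.

Things in the scene. Friction and masses are not known exactly. Their poses are not given: they have to be found in the camera images.
- cabinet: White cabinet, 150 deep, 220 wide, 140 mm high to its top board, fixed. Origin: middle of the lower front edge of its carcass, on the table; x points from its front to its back, y to its left, z up. The lock stands on its top board, axis 42 mm behind the front on the middle line.
- door (a joint): Angle of the cabinet's door (rad): 0 shut, grows as it opens toward the robot. Upright hinge on the left (+y); starts 0.35 to 0.65 open. Stays where it is left; a sprung ball catch begins to resist at about 0.08, takes some 10 to 15 N to get past, and from about 0.03 on pulls the door shut to 0 and keeps it there.
- door_push (a point): Point on the door's outer face, 140 mm from the hinge line, 125 mm above the table; turns with the door; x points into the face (the way to push), y along the door to the hinge, z up. Door 216 wide, 14 thick, top edge 140 mm above the table (a 12 mm staple in its middle reaches 156); its knob stands out 35 mm, at 62 mm height and 186 mm from the hinge line.
- door_hinge (a point): Point on the door's hinge line at the height of door_push; door_push lies 16 mm before it (-x) and 140 mm to its right (-y) in the door's axes.
- plug (a joint): Angle of the lock's plug (rad): 0 unlocked (start), grows clockwise seen from above, hard stop at 1.571 (locked). A spring (0.03 Nm at the start, 0.11 Nm at the stop) turns it back when let go. Its cam arm (65 mm long, 23 to 28 mm over the top board) points right (-y) when unlocked and bars the door's staple when locked.
- lock_mouth (a point): Centre of the key slot in the flat top of the lock's plug (steel drum, 36 mm across), 178 mm above the table. Axes turn with the plug; at the start x points to the cabinet's back. Slot 17 mm along x, 6.5 along y, 35 deep, mouth bevelled 2 mm. Two stiff spring pins, 12 and 20 mm down, hold the key up with some 5 to 15 N: push on, or rock it 1 mm sideways.
- key: The right key, steel, standing blade down in the block: square flat bow 36 wide (x), 9 thick (y), 6 to 38 mm above its origin. Origin: middle of the underside of the shoulder (32x9x6), which rests on the block (36 mm above the table) and, fully home, on the lock's top. Blade below: 14 wide (x), 5 thick (y), 28 long, wedge tip; fits either way round (half a turn). 45 g; z up.
- key_tip (a point): Tip of the right key's blade, 28 mm below its origin on its middle line.
- round_key: The other key, told by its round bow (38 mm across, 9 thick); blade 21 wide, too wide for the lock. Same origin and axes. It stays in the block.
- key_block: Light wooden block, 130 (x) by 50 (y) by 36 mm, fixed, with two slots 22.5 (x) by 6.5 (y) mm, 31 deep, 35 mm either side of its middle along x; a key stands in each, which in which varies. Origin: centre of its underside.
- table_mug: Dark mug, 88 across, 106 high mm, a bystander; origin at its underside.
- table_plate: White plate, 200 across, 21 high mm, a bystander; origin at its underside.
- table_fork: Steel fork, 195 long mm, a bystander; origin at its underside.
- cereal: Brown biscuit carton, 51x159x73 mm, a bystander; origin at its underside.
- water: Clear water bottle, 65 across, 212 high mm, a bystander; origin at its underside.
- jar: Brown-lidded jar, 62 across, 77 high mm, a bystander; origin at its underside.
- tin: Low tin, 86 across, 40 high mm, a bystander; origin at its underside.
- apple: Dark red apple, 70 mm, a bystander; origin at its underside.
There are look-alikes about, which are no part of the job. Of the things like the key_block, leave any that is green; of the rest the larger one is meant.

How it is judged:
On the way, in this order (a step that is already met when the one before it is completed fails the run):
1. the door is shut on its catch, the lock not yet turned (value of joint door below 0.02 rad and value of joint plug below 0.2 rad), for 0.2 s.
2. the square key is fully home in the lock, the door still shut (z of key_tip in the frame of lock_mouth below -0.025 m and horizontal distance between key_tip and lock_mouth below 0.004 m and angle between key's own z axis and vertical below 0.12 rad and value of joint door below 0.02 rad), for 0.1 s.
3. the key, home and gripped, has turned the plug a quarter turn (all of step 2 and value of joint plug above 1.35 rad and contact force between the fingers and key above 2 N), for 0.3 s.
At the end, for the whole second after the job is handed in: Door within 0.02 rad of shut; the square key's tip at least 25 mm below the lock's mouth, within 4 mm of its axis and the key within 0.12 rad of upright; plug turned at least 1.35 rad; the fingers still press on the key (over 2 N); the round key still in the block (all of step 3 and distance between round_key and key_block below 0.06 m); the arm keeps its last pose, push and grip.
It fails at once if a bystander on the table is shifted more than 3 cm (distance of any of table_mug, table_plate, table_fork, cereal, water, jar, tin, apple from where it was at the start of the episode above 0.03 m).
It fails at once if the round key is pulled out of the block (distance of round_key from where it was at the start of the episode above 0.015 m).
It fails at once if the lock is turned while the door stands open (value of joint plug above 0.5 rad and value of joint door above 0.06 rad).
It also fails if it takes over 72 s, if anything falls off the work surface, if the arm or the gripper's body presses on something with over 40 N, if the wrist force passes 120 N, or if a joint passes its speed limit or range.

## Working session

There is one attempt and no reset: what is moved stays moved. The work goes in short steps, Python scripts to look and compute and a tool call to move; the robot and the scene stay as the last step left them, time stands still between calls to the robot, and variables do not carry over. Pictures are saved under pics/ and viewed, at most 10 in all, crops included, and the job is handed in when it is done.

Besides the shell and the picture viewer there is one more tool, called after ">>>" as name([rows], argument=value, ...), one row to a line, values as JSON. drive_tool: Moves the arm, as the interface text tells. Its arguments: {"type":"object","properties":{"rows":{"type":"array"},"force":{"type":"number"}},"required":["rows"]}

```bash
mkdir -p pics; ls
cat > h.py <<'E'
import numpy as np, cv2
from workcell import status, read_camera, workorder, masks_of
def ray(p,uv):
    K=np.array(p["intrinsics"]);T=np.array(p["world_from_camera"])
    d=np.linalg.inv(K)@np.array([uv[0],uv[1],1.]);d=T[:3,:3]@np.array([d[0],-d[1],-d[2]])
    return T[:3,3],d
def onz(p,uv,z):
    o,d=ray(p,uv);return o+d*(z-o[2])/d[2]
def proj(p,X):
    K=np.array(p["intrinsics"]);T=np.linalg.inv(np.array(p["world_from_camera"]))
    c=T[:3,:3]@np.array(X)+T[:3,3];v=K@np.array([c[0],-c[1],-c[2]]);return v[:2]/v[2]
def tri(p,a,q,b):
    A=[];B=[]
    for pp,uv in((p,a),(q,b)):
        o,d=ray(pp,uv);d=d/np.linalg.norm(d);M=np.eye(3)-np.outer(d,d);A.append(M);B.append(M@o)
    return np.linalg.lstsq(np.vstack(A),np.hstack(B),rcond=None)[0]
E
python3 - <<'E'
from h import *
np.set_printoptions(precision=3,suppress=True)
for n in("scene","top"):
    p=read_camera(n);cv2.imwrite(f"pics/{n}0.png",cv2.resize(p["color"][:,:,::-1],(800,600),interpolation=cv2.INTER_CUBIC))
    print(n,p.keys(),p["intrinsics"],p["world_from_camera"])
    for k in("cabinet","door","plug","key","round_key","key_block"):
        for m in masks_of(p,k)[:3]:
            ys,xs=np.nonzero(m["mask"]);print(k,round(m["score"],2),m["bbox"],xs.mean().round(1),ys.mean().round(1),len(xs))
print(status.read_state())
E
```

```text
pics
scene dict_keys(['color', 'intrinsics', 'world_from_camera', 'shot']) [[450.541   0.    280.927]
 [  0.    450.541 208.821]
 [  0.      0.      1.   ]] [[ 0.896  0.221 -0.385  0.01 ]
 [-0.443  0.43  -0.787 -1.157]
 [-0.008  0.876  0.483  0.798]
 [ 0.     0.     0.     1.   ]]
cabinet 0.65 [277.3, 174.8, 361.3, 252.1] 317.6 211.3 4942
door 0.92 [277.6, 184.2, 305.2, 254.7] 287.6 220.1 899
door 0.55 [299.2, 274.9, 311.7, 295.1] 304.7 283.7 148
plug 0.68 [312.2, 179.8, 329.1, 198.5] 318.0 187.6 173
key 0.7 [299.2, 272.7, 310.8, 291.8] 304.6 283.9 155
round_key 0.66 [319.6, 267.0, 332.5, 279.8] 324.1 272.8 104
key_block 0.88 [290.6, 272.8, 339.0, 308.0] 313.3 291.9 910
key_block 0.61 [227.0, 297.9, 276.7, 333.5] 264.0 308.9 477
key_block 0.57 [272.8, 258.2, 306.3, 280.6] 286.7 267.7 410
top dict_keys(['color', 'intrinsics', 'world_from_camera', 'shot']) [[413.448   0.    283.015]
 [  0.    413.448 207.218]
 [  0.      0.      1.   ]] [[ 0.006  0.997 -0.073  0.443]
 [-1.     0.007  0.012 -0.049]
 [ 0.012  0.073  0.997  1.299]
 [ 0.     0.     0.     1.   ]]
cabinet 0.62 [230.3, 115.0
[... 356 characters left out ...]
 205.1 61
round_key 0.22 [226.4, 113.4, 315.4, 219.9] 274.5 154.4 5199
key_block 0.79 [356.5, 195.5, 386.1, 238.1] 369.5 216.9 694
key_block 0.74 [322.8, 211.3, 334.2, 235.5] 328.1 221.6 315
key_block 0.56 [361.3, 256.6, 384.1, 302.5] 373.6 279.5 810
{'time': 0.7, 'q': array([-1.341,  0.264,  1.604,  0.   ,  1.274, -0.037]), 'joint_vel': array([ 0.   , -0.001, -0.   ,  0.   ,  0.002,  0.001]), 'joint_torque': array([ -0.002, -51.484, -36.761,   0.   ,   0.001,  -0.   ]), 'tool_pos': array([ 0.178, -0.651,  0.231]), 'tcp_rot': array([3.114, 0.418, 0.   ]), 'wrist_force': array([ 0.423, -0.164,  0.418]), 'torque': array([ 0.02 , -0.003, -0.002]), 'grip_force': 0.0, 'width': 0.9974332225949498}
```

View pics/scene0.png

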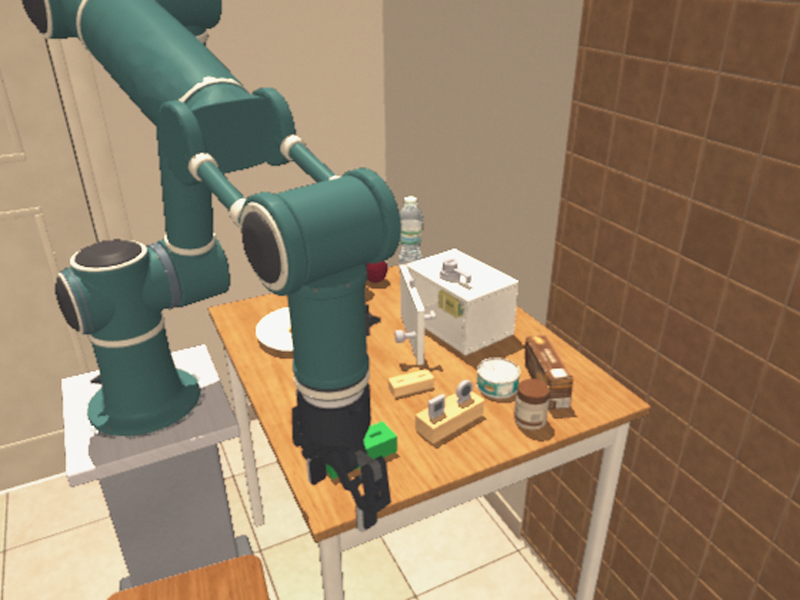

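View pics/top0.png

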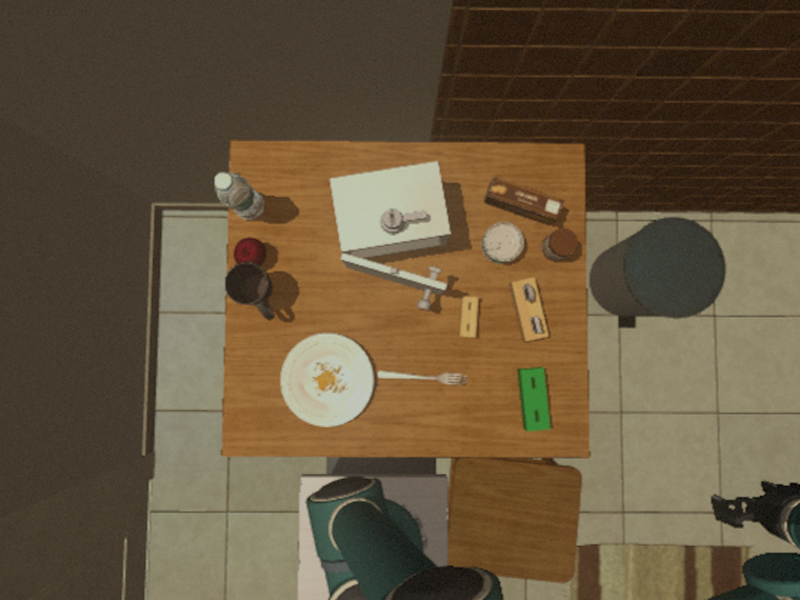

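The scene view shows the wooden block at about (450,415), with the square key nearer the camera (437,405) and the round key at (465,390). The small block and the green one are decoys. In the top view the square key is at (537,325), the lock at (392,220), and the open door runs from (343,257) to (446,288). Next I'll fit the poses to image edges.

```bash
cat >> h.py <<'E'
from scipy.optimize import minimize
def gradim(p,s):
    g=cv2.GaussianBlur(p["color"].astype(np.float32),(0,0),s)
    gx=cv2.Sobel(g,cv2.CV_32F,1,0);gy=cv2.Sobel(g,cv2.CV_32F,0,1)
    return np.sqrt((gx**2+gy**2).sum(2))
def samp(G,p,P):
    uv=np.array([proj(p,x) for x in P],np.float32)
    return cv2.remap(G,uv[:,0:1],uv[:,1:2],cv2.INTER_CUBIC).ravel()
def seg(a,b,n=25): 
    t=np.linspace(0.03,.97,n)[:,None];return np.array(a)*(1-t)+np.array(b)*t
def place(v,P):
    c,s=np.cos(v[2]),np.sin(v[2]);return np.c_[v[0]+c*P[:,0]-s*P[:,1],v[1]+s*P[:,0]+c*P[:,1],P[:,2]]
def fit(views,v0,edges):  # edges: dict cam index->points
    best=np.array(v0)
    for s,st in((2.5,.012),(1.2,.004),(.8,.0015)):
        Gs=[gradim(p,s) for p in views]
        f=lambda v:-sum(samp(Gs[i],views[i],place([v[0],v[1],v[2]*5],E)).mean() for i,E in edges.items())
        b=[best[0],best[1],best[2]/5]
        sim=np.array([b]+[[b[j]+(st if j==k else 0) for j in range(3)] for k in range(3)])
        r=minimize(f,b,method="Nelder-Mead",options=dict(initial_simplex=sim,xatol=1e-5,fatol=1e-3));best=r.x*[1,1,5]
    return best,r.fun
E
python3 - <<'E'
from h import *
np.set_printoptions(precision=4,suppress=True)
S=read_camera("scene");T=read_camera("top")
q=lambda u,v:(u*.7-.15,v*.7-.15)
c=[onz(T,q(*a),.14) for a in((330,180),(437,162),(451,237),(341,252))];print(np.array(c))
fl,fr=c[3],c[2];fm=(fl+fr)/2;yaw=np.arctan2(*(fl-fr)[[1,0]])-np.pi/2
def rect(x0,x1,y0,y1,z):
    P=[(x0,y0,z),(x0,y1,z),(x1,y1,z),(x1,y0,z)];return [seg(P[i],P[(i+1)%4]) for i in range(4)]
R=rect(0,.15,-.11,.11,.14)
E=np.vstack(R)
for w in({0:E,1:E},{1:E},{0:E}):
    v,f=fit([S,T],[fm[0],fm[1],yaw],w);print("cab",v,f)
v,f=fit([S,T],[fm[0],fm[1],yaw],{0:E,1:E});cab=v
print("lock by model",place(v,np.array([[.042,0,.178]])))
t=np.linspace(0,2*np.pi,60)
Cc=np.c_[.018*np.cos(t),.018*np.sin(t),0*t+.178]
L=place(v,np.array([[.042,0,.178]]))[0]
for w in({0:Cc,1:Cc},{1:Cc},{0:Cc}):print("drum",fit([S,T],[L[0],L[1],0],w))
b=onz(T,q(530,310),.036);a1=onz(T,q(537,325),.06);a2=onz(T,q(530,293),.06);by=np.arctan2(*(a1-a2)[[1,0]])
B=np.vstack(rect(-.065,.065,-.025,.025,.036))
for w in({0:B,1:B},{1:B},{0:B}):
    v2,f=fit([S,T],[b[0],b[1],by],w);print("blk",v2,f,b,by)
v2,f=fit([S,T],[b[0],b[1],by],{0:B,1:B})
for sx in(-.035,.035):print("slot",place(v2,np.array([[sx,0,.036]])))
for n in("key","round_key"):
    ms,mt=masks_of(S,n)[0]["mask"],masks_of(T,n)[0]["mask"]
    g=[np.array(np.nonzero(m)[::-1]).mean(1) for m in(ms,mt)];print(n,g,tri(S,g[0],T,g[1]))
# overlay
ims=[]
for p,(x,y) in((T,(225,110)),(S,(270,170)),(T,(320,185)),(S,(280,260))):
    im=p["color"][:,:,::-1].copy();k=4
    im=cv2.resize(im[y:y+75,x:x+100],None,fx=4,fy=4,interpolation=cv2.INTER_CUBIC)
    for vv,PP in((cab,E),(v2,B),([L[0],L[1],0],Cc)):
        for X in place(vv,PP):
            u=((proj(p,X)-[x,y]+.5)*4).astype(int)
            cv2.circle(im,tuple(map(int,u)),0,(0,0,255),-1)
    ims.append(im)
cv2.imwrite("pics/ov.png",np.vstack([np.hstack(ims[:2]),np.hstack(ims[2:])]))
E
```

```text
[[ 0.7584  0.0874  0.14  ]
 [ 0.7971 -0.126   0.14  ]
 [ 0.6457 -0.1541  0.14  ]
 [ 0.614   0.0634  0.14  ]]
cab [ 0.6342 -0.045   0.1696] -855.8759155273438
cab [ 0.6343 -0.0444  0.1714] -441.66387939453125
cab [ 0.6341 -0.0488  0.165 ] -455.53436279296875
lock by model [[ 0.6756 -0.0379  0.178 ]]
drum (array([ 0.6684, -0.0534,  0.114 ]), np.float64(-460.320556640625))
drum (array([ 0.6602, -0.0412,  0.1011]), np.float64(-221.9743194580078))
drum (array([ 0.6531,  0.0153, -0.0131]), np.float64(-250.9158172607422))
blk [ 0.5104 -0.3333 -2.9009] -572.62109375 [ 0.5071 -0.3333  0.036 ] -2.934937446023128
blk [ 0.5101 -0.3327 -2.9141] -268.2715759277344 [ 0.5071 -0.3333  0.036 ] -2.934937446023128
blk [ 0.5112 -0.3363 -2.9159] -333.3642578125 [ 0.5071 -0.3333  0.036 ] -2.934937446023128
slot [[ 0.5444 -0.3249  0.036 ]]
slot [[ 0.4764 -0.3416  0.036 ]]
key [array([304.6561, 283.7643]), array([375.082 , 227.3607])] [ 0.4752 -0.3416  0.0562]
round_key [array([192.2372, 230.2792]), array([280.6093, 152.3488])] [ 0.4752 -0.0338  0.138 ]
```

View pics/ov.png

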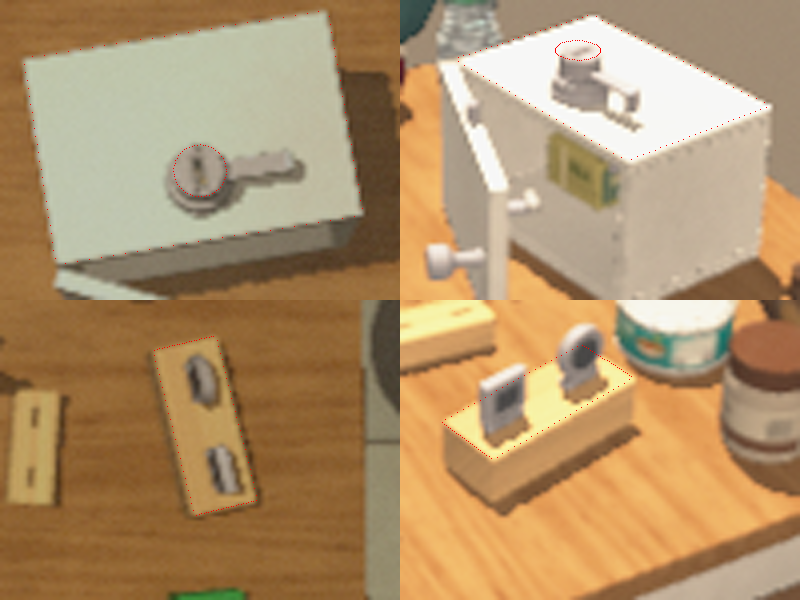

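The overlays match both views closely. Next: the door angle and the moves to reach it.

```bash
cat >> h.py <<'E'
from scipy.spatial.transform import Rotation as Ro
CAB=np.array([.6342,-.045,.1696]);LOCK=np.array([.6756,-.0379]);KEY=np.array([.4762,-.3416])
def down(psi): return Ro.from_matrix(np.c_[[np.cos(psi),np.sin(psi),0],[np.sin(psi),-np.cos(psi),0],[0,0,-1]])
def plan(pos,psi):  # delta in present tool axes and total turn deg about z
    s=status.read_state();R=Ro.from_rotvec(s["tcp_rot"])
    d=R.inv().apply(np.array(pos)-s["tool_pos"]);dr=(R.inv()*down(psi)).as_rotvec(degrees=True)
    print("t",round(s["time"],2),"delta tool mm",(d*1000).round(1),"turn deg",dr.round(2),"pos",s["tool_pos"].round(4),"q6",s["q"][5].round(3),"F",s["wrist_force"].round(1))
E
python3 - <<'E'
from h import *
S=read_camera("scene");T=read_camera("top")
def door(th,hy,hx=0):
    P=[(-.016,0),(-.002,0),(-.002,-.216),(-.016,-.216)]
    E=np.vstack([seg((*P[i],.14),(*P[(i+1)%4],.14)) for i in(1,2,3)])
    c,s=np.cos(-th),np.sin(-th);return place(CAB,np.c_[hx+c*E[:,0]-s*E[:,1],hy+s*E[:,0]+c*E[:,1],E[:,2]])
for n,V in(("T",[T]),("S",[S]),("ST",[S,T])):
    G=[gradim(p,1) for p in V];r=[]
    for hy in(.106,.108,.11):
        for hx in (0,-.002):
            for th in np.arange(.3,.7,.01):r.append((sum(samp(g,p,door(th,hy,hx)).mean() for g,p in zip(G,V)),th.round(2),hy,hx))
    print(n,sorted(r)[-3:])
def face(th,d,off):
    P=np.array([[-.016-off,-d]]);c,s=np.cos(-th),np.sin(-th)
    return place(CAB,np.array([[c*P[0,0]-s*P[0,1],.108+s*P[0,0]+c*P[0,1],.12]]))[0]
th=sorted(r)[-1][1]
for t,o in((th,.04),(th,.011),(.08,.011),(0.,.011)):print(t,face(t,.14,o),"psi",CAB[2]-t)
p=face(th,.14,.045);print("approach");plan([p[0],p[1],.231],CAB[2]-th+np.pi)
E
```

```text
T [(np.float32(407.86755), np.float64(0.44), 0.108, -0.002), (np.float32(408.76492), np.float64(0.46), 0.108, 0), (np.float32(414.73462), np.float64(0.45), 0.108, 0)]
S [(np.float32(307.37268), np.float64(0.46), 0.106, 0), (np.float32(310.48328), np.float64(0.44), 0.106, -0.002), (np.float32(313.0763), np.float64(0.45), 0.106, 0)]
ST [(np.float32(705.6157), np.float64(0.44), 0.108, -0.002), (np.float32(708.1429), np.float64(0.46), 0.106, 0), (np.float32(720.8408), np.float64(0.45), 0.108, 0)]
0.45 [ 0.52341437 -0.05758438  0.12      ] psi -0.2804
0.45 [ 0.55128177 -0.06560984  0.12      ] psi -0.2804
0.08 [ 0.60160642 -0.08040391  0.12      ] psi 0.0896
0.0 [ 0.61298861 -0.08109815  0.12      ] psi 0.1696
approach
t 1.1 delta tool mm [ 4.854e+02 -4.841e+02  3.000e-01] turn deg [   0.     -0.   -148.65] pos [ 0.1779 -0.6511  0.2313] q6 -0.037 F [-0.1  0.5 -0.3]
```

```bash
cat >> h.py <<'E'
def rows(pos,psi,N,claw,start=None,chunk=8):
    s=status.read_state();p0,R0=(s["tool_pos"],Ro.from_rotvec(s["tcp_rot"])) if start is None else start
    z=(R0.inv()*down(psi)).as_rotvec(degrees=True)/N;z=np.round(z,2);pos=np.array(pos);p=np.array(p0);R=R0;out=[]
    for i in range(N):
        w=p0+(pos-p0)*(i+1)/N;d=np.round(R.inv().apply(w-p),4)
        out.append([float(x)+0 for x in (*z,*d,claw)]);p=p+R.apply(d);R=R*Ro.from_rotvec(z,degrees=True)
    for i in range(0,N,chunk):print(out[i:i+chunk])
    return p,R
E
python3 - <<'E'
from h import *
rows([.500,-.060,.231],CAB[2]+np.pi,25,0)
E
```

```text
[[0.0, 0.0, -6.98, 0.0187, -0.0194, 0.0, 0.0], [0.0, 0.0, -6.98, 0.0208, -0.017, 0.0, 0.0], [0.0, 0.0, -6.98, 0.0228, -0.0144, 0.0, 0.0], [0.0, 0.0, -6.98, 0.0244, -0.0114, 0.0, 0.0], [0.0, 0.0, -6.98, 0.0256, -0.0084, 0.0001, 0.0], [0.0, 0.0, -6.98, 0.0264, -0.0053, 0.0, 0.0], [0.0, 0.0, -6.98, 0.0268, -0.002, 0.0, 0.0], [0.0, 0.0, -6.98, 0.0269, 0.0013, 0.0, 0.0]]
[[0.0, 0.0, -6.98, 0.0266, 0.0045, 0.0, 0.0], [0.0, 0.0, -6.98, 0.0258, 0.0078, 0.0, 0.0], [0.0, 0.0, -6.98, 0.0246, 0.0108, 0.0, 0.0], [0.0, 0.0, -6.98, 0.0232, 0.0137, 0.0, 0.0], [0.0, 0.0, -6.98, 0.0213, 0.0164, 0.0, 0.0], [0.0, 0.0, -6.98, 0.0192, 0.019, 0.0001, 0.0], [0.0, 0.0, -6.98, 0.0167, 0.021, 0.0, 0.0], [0.0, 0.0, -6.98, 0.0141, 0.023, 0.0, 0.0]]
[[0.0, 0.0, -6.98, 0.0111, 0.0245, 0.0, 0.0], [0.0, 0.0, -6.98, 0.0081, 0.0257, 0.0, 0.0], [0.0, 0.0, -6.98, 0.0049, 0.0265, 0.0, 0.0], [0.0, 0.0, -6.98, 0.0016, 0.0269, 0.0, 0.0], [0.0, 0.0, -6.98, -0.0016, 0.0268, 0.0, 0.0], [0.0, 0.0, -6.98, -0.0049, 0.0265, 0.0001, 0.0], [0.0, 0.0, -6.98, -0.008, 0.0257, 0.0, 0.0], [0.0, 0.0, -6.98, -0.0112, 0.0245, 0.0, 0.0]]
[[0.0, 0.0, -6.98, -0.014, 0.023, 0.0, 0.0]]
```

>>> drive_tool([
  [0,0,-7,0.019,-0.019,0,0],
  [0,0,-7,0.021,-0.017,0,0],
  [0,0,-7,0.023,-0.014,0,0],
  [0,0,-7,0.024,-0.011,0,0],
  [0,0,-7,0.026,-0.008,0,0],
  [0,0,-7,0.026,-0.005,0,0],
  [0,0,-7,0.027,-0.002,0,0],
  [0,0,-7,0.027,0.001,0,0],
], force=30)

```text
time: 1.77
tool_pos: [0.2825, -0.4619, 0.2314]
tcp_rot: [2.547, 1.838, 0.0]
wrist_force: [0.4, -0.5, 0.3]
width: 0.0
grip_force: 0.0
```

>>> drive_tool([
  [0,0,-7,0.027,0.005,0,0],
  [0,0,-7,0.026,0.008,0,0],
  [0,0,-7,0.025,0.011,0,0],
  [0,0,-7,0.023,0.014,0,0],
  [0,0,-7,0.021,0.016,0,0],
  [0,0,-7,0.019,0.019,0,0],
  [0,0,-7,0.017,0.021,0,0],
  [0,0,-7,0.014,0.023,0,0],
])

```text
time: 2.43
tool_pos: [0.3858, -0.272, 0.2316]
tcp_rot: [1.386, 2.818, -0.0]
wrist_force: [-0.1, 0.3, 0.6]
width: 0.0
grip_force: 0.0
```

>>> drive_tool([
  [0,0,-7,0.011,0.025,0,0],
  [0,0,-7,0.008,0.026,0,0],
  [0,0,-7,0.005,0.027,0,0],
  [0,0,-7,0.002,0.027,0,0],
  [0,0,-7,-0.002,0.027,0,0],
  [0,0,-7,-0.005,0.027,0,0],
  [0,0,-7,-0.008,0.026,0,0],
  [0,0,-7,-0.011,0.025,0,0],
])

```text
time: 3.1
tool_pos: [0.4889, -0.0797, 0.2316]
tcp_rot: [-0.1, 3.139, -0.0]
wrist_force: [-0.5, -0.0, 0.0]
width: -0.0
grip_force: 0.0
```

Run:
```python
from h import *
plan([.500,-.060,.231],CAB[2]+np.pi)
```

```text
t 3.1 delta tool mm [-12.3  19.    0.6] turn deg [-0.02  0.04 -6.08] pos [ 0.4889 -0.0797  0.2316] q6 -1.846 F [-0.5 -0.   0. ]
```

>>> drive_tool([
  [0,0,-2,0,0,0.037,0],
  [0,0,-2,0,0,0.037,0],
  [0,0,-2,0,0,0.037,0],
  [0,0,0,-0.015,-0.003,0,0],
  [0,0,0,-0.015,-0.003,0,0],
  [0,0,0,-0.015,-0.003,0,0],
  [0,0,0,-0.015,-0.003,0,0],
  [0,0,0,-0.01,-0.003,0,0],
])

```text
time: 3.77
tool_pos: [0.5611, -0.0845, 0.1203]
tcp_rot: [-0.255, 3.131, -0.0]
wrist_force: [0.6, -0.5, 0.0]
width: -0.001
grip_force: 0.0
```

>>> drive_tool([
  [0,0,0,-0.01,-0.002,0,0],
  [0,0,0,-0.01,-0.002,0,0],
  [0,0,0,-0.006,-0.001,0,0],
  [0,0,0,-0.005,0,0,0],
  [0,0,0,-0.005,0,0,0],
])

```text
time: 4.18
tool_pos: [0.5964, -0.0836, 0.1202]
tcp_rot: [0.254, -3.131, -0.0]
wrist_force: [-0.5, -0.5, 0.1]
width: 0.0
grip_force: 0.3
```

>>> drive_tool([
  [0,0,0,-0.004,0,0,0],
  [0,0,0,-0.004,0,0,0],
  [0,0,0,-0.004,0,0,0],
])

```text
time: 4.43
tool_pos: [0.6047, -0.0823, 0.1201]
tcp_rot: [0.255, -3.123, 0.001]
wrist_force: [-18.6, -4.7, 13.3]
width: -0.002
grip_force: 9.4
```

Run:
```python
from h import *
s=status.read_state();d=s["tool_pos"][:2]-CAB[:2];c,n=np.cos(CAB[2]),np.sin(CAB[2])
print("tcp in cab mm",1000*np.array([c*d[0]+n*d[1],-n*d[0]+c*d[1]]))
p=read_camera("top");cv2.imwrite("pics/d1.png",cv2.resize(p["color"][95:245,200:400,::-1],(800,600),interpolation=cv2.INTER_CUBIC))
```

```text
tcp in cab mm [-35.3583612  -31.82069035]
```

View pics/d1.png

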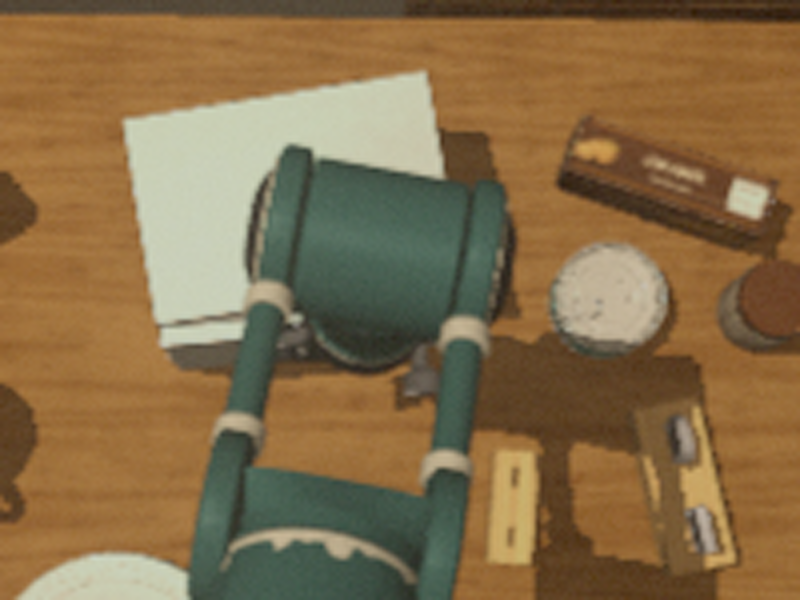

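The door is nearly shut and pressing on its catch, at about 19 N. I'll push on.

>>> drive_tool([
  [0,0,0,-0.004,0,0,0],
  [0,0,0,-0.003,0,0,0],
  [0,0,0,-0.003,0,0,0],
])

```text
time: 4.73
tool_pos: [0.6147, -0.0812, 0.12]
tcp_rot: [0.254, -3.124, 0.002]
wrist_force: [-15.0, -5.0, 11.5]
width: 0.001
grip_force: 8.1
```

>>> drive_tool([
  [0,0,0,-0.003,0,0,0],
  [0,0,0,0,0,0,0],
])

```text
time: 4.9
tool_pos: [0.6147, -0.0812, 0.1201]
tcp_rot: [0.254, -3.117, 0.002]
wrist_force: [-18.5, -6.9, 13.7]
width: -0.0
grip_force: 10.2
```

>>> drive_tool([
  [0,0,0,0,0,0,0],
  [0,0,0,0.02,0,0,0],
  [0,0,0,0.03,0,0,0],
  [0,0,0,0.03,0,0,0],
  [0,0,0,0,0,-0.03,0],
  [0,0,0,0,0,-0.03,0.5],
  [0,0,0,0,0,0,0.5],
])

```text
time: 5.48
tool_pos: [0.545, -0.0931, 0.1863]
tcp_rot: [-0.253, 3.122, -0.004]
wrist_force: [2.3, -0.3, 1.5]
width: 0.278
grip_force: 0.0
```

Run:
```python
from h import *
rows([*KEY,.16],.2407+np.pi,8,0.5);plan([*KEY,.16],.2407+np.pi)
```

```text
[[-0.03, 0.07, -0.57, 0.0135, -0.0293, 0.0033, 0.5], [-0.03, 0.07, -0.57, 0.0138, -0.0291, 0.0032, 0.5], [-0.03, 0.07, -0.57, 0.0141, -0.029, 0.0033, 0.5], [-0.03, 0.07, -0.57, 0.0144, -0.0288, 0.0032, 0.5], [-0.03, 0.07, -0.57, 0.0146, -0.0287, 0.0033, 0.5], [-0.03, 0.07, -0.57, 0.0149, -0.0286, 0.0032, 0.5], [-0.03, 0.07, -0.57, 0.0152, -0.0284, 0.0033, 0.5], [-0.03, 0.07, -0.57, 0.0155, -0.0283, 0.0033, 0.5]]
t 5.48 delta tool mm [ 108.1 -234.1   26. ] turn deg [-0.21  0.53 -4.53] pos [ 0.545  -0.0931  0.1863] q6 -1.947 F [ 2.3 -0.3  1.5]
```

>>> drive_tool([
  [0,0,-0.6,0.0135,-0.029,0.003,0.5],
  [0,0.1,-0.6,0.014,-0.029,0.003,0.5],
  [0,0,-0.6,0.014,-0.029,0.003,0.5],
  [0,0,-0.6,0.0145,-0.029,0.003,0.5],
  [0,0,-0.6,0.0145,-0.0285,0.003,0.5],
  [0,0,-0.6,0.015,-0.0285,0.003,0.5],
  [0,0,-0.6,0.015,-0.0285,0.003,0.5],
  [0,0,-0.4,0.0155,-0.0285,0.003,0.5],
])

```text
time: 6.15
tool_pos: [0.4737, -0.3425, 0.1568]
tcp_rot: [0.381, -3.118, 0.001]
wrist_force: [0.8, -0.1, 0.1]
width: 0.495
grip_force: 0.0
```

>>> drive_tool([
  [0,0,0,0,0,0,0.5],
])

```text
time: 6.23
tool_pos: [0.4726, -0.346, 0.1564]
tcp_rot: [0.374, -3.118, 0.005]
wrist_force: [0.1, 0.1, -0.4]
width: 0.497
grip_force: 0.0
```

Run:
```python
from h import *
plan([*KEY,.11],.2407+np.pi);plan([*KEY,.044],.2407+np.pi)
p=read_camera("top");q=read_camera("scene")
f=lambda p,x,y:cv2.resize(p["color"][y:y+150,x:x+100,::-1],(400,600),interpolation=cv2.INTER_CUBIC)
cv2.imwrite("pics/k1.png",np.hstack([f(p,225,105),f(q,265,170)]))
```

```text
t 6.23 delta tool mm [-4.6  3.6 46.4] turn deg [-0.17 -0.11 -0.1 ] pos [ 0.4726 -0.346   0.1564] q6 -2.48 F [ 0.1  0.1 -0.4]
t 6.23 delta tool mm [ -4.7   3.8 112.4] turn deg [-0.17 -0.11 -0.1 ] pos [ 0.4726 -0.346   0.1564] q6 -2.48 F [ 0.1  0.1 -0.4]
```

View pics/k1.png

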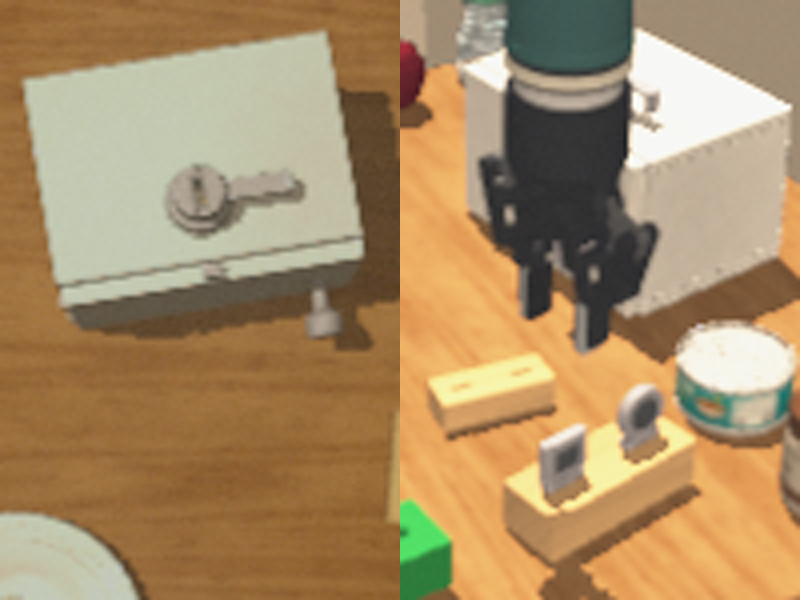

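The door is shut and flush, with the staple at about (215,270) in the left crop. The gripper hangs above the block, so I'll correct its position and descend.

>>> drive_tool([
  [0,0,0,-0.002,0.002,0.015,0.5],
  [0,0,0,-0.0027,0.0018,0.02,0.5],
  [0,0,0,0,0,0.015,0.5],
  [0,0,0,0,0,0,0.5],
  [0,0,0,0,0,0,0.5],
])

```text
time: 6.75
tool_pos: [0.4771, -0.3344, 0.1057]
tcp_rot: [0.382, -3.115, -0.003]
wrist_force: [-0.1, -0.5, 0.3]
width: 0.498
grip_force: 0.0
```

Run:
```python
from h import *
plan([*KEY,.044],.2407+np.pi)
```

```text
t 6.75 delta tool mm [ 2.5 -6.9 61.7] turn deg [ 0.12 -0.16  0.18] pos [ 0.4771 -0.3344  0.1057] q6 -2.468 F [-0.1 -0.5  0.3]
```

>>> drive_tool([
  [0,0,0,0,0,0,0.5],
  [0,0,0,0,0,0,0.5],
  [0,0,0,0,0,0,0.5],
  [0,0,0,0,0,0,0.5],
])

```text
time: 7.08
tool_pos: [0.4779, -0.3365, 0.1076]
tcp_rot: [0.38, -3.118, 0.002]
wrist_force: [0.3, -0.3, 0.5]
width: 0.5
grip_force: 0.0
```

Run:
```python
from h import *
plan([*KEY,.044],.2407+np.pi)
```

```text
t 7.08 delta tool mm [ 2.8 -4.4 63.6] turn deg [-0.08 -0.03  0.1 ] pos [ 0.4779 -0.3365  0.1076] q6 -2.468 F [ 0.3 -0.3  0.5]
```

>>> drive_tool([
  [0,0,0,0.001,-0.002,0.008,0.5],
  [0,0,0,0.002,-0.0024,0.012,0.5],
  [0,0,0,0,0,0.012,0.5],
  [0,0,0,0,0,0.012,0.5],
  [0,0,0,0,0,0.012,0.5],
  [0,0,0,0,0,0.0075,0.5],
  [0,0,0,0,0,0,0.5],
  [0,0,0,0,0,0,0.5],
])

```text
time: 7.75
tool_pos: [0.4746, -0.3406, 0.0417]
tcp_rot: [0.379, -3.115, -0.002]
wrist_force: [-0.2, -0.3, 0.1]
width: 0.502
grip_force: 0.0
```

>>> drive_tool([
  [0,0,0,0,0,0,0.5],
  [0,0,0,0,0,0,0.5],
])

```text
time: 7.92
tool_pos: [0.476, -0.3416, 0.0437]
tcp_rot: [0.38, -3.118, 0.002]
wrist_force: [-0.3, -0.2, 0.7]
width: 0.503
grip_force: 0.0
```

Run:
```python
from h import *
plan([*KEY,.044],.2407+np.pi)
p=read_camera("top");q=read_camera("scene")
f=lambda p,x,y:cv2.resize(p["color"][y:y+75,x:x+50,::-1],(400,600),interpolation=cv2.INTER_CUBIC)
cv2.imwrite("pics/k2.png",np.hstack([f(p,340,180),f(q,285,240)]))
```

```text
t 7.92 delta tool mm [-0.2 -0.  -0.3] turn deg [-0.06 -0.04  0.1 ] pos [ 0.476  -0.3416  0.0437] q6 -2.477 F [-0.3 -0.2  0.7]
```

View pics/k2.png

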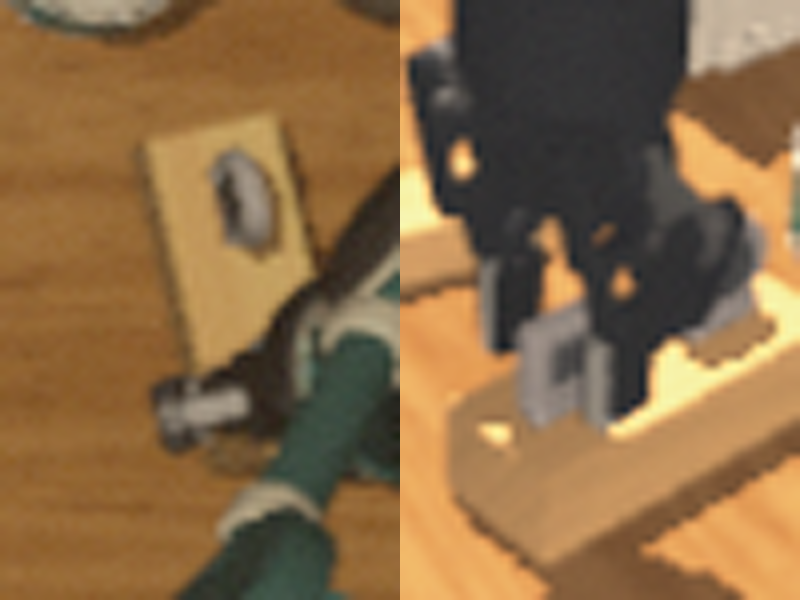

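The square key stands between the open pads (right crop, about 555,370). I'll close on it and lift.

>>> drive_tool([
  [0,0,0,0,0,0,0.3],
  [0,0,0,0,0,0,0.1],
  [0,0,0,0,0,0,0],
  [0,0,0,0,0,0,0],
  [0,0,0,0,0,0,0],
  [0,0,0,0,0,0,0],
], force=80)

```text
time: 8.52
tool_pos: [0.4756, -0.3414, 0.0434]
tcp_rot: [0.38, -3.117, 0.001]
wrist_force: [0.5, 1.0, 3.5]
width: 0.089
grip_force: 78.4
```

>>> drive_tool([
  [0,0,0,0,0,-0.004,0],
  [0,0,0,0,0,-0.008,0],
  [0,0,0,0,0,-0.012,0],
  [0,0,0,0,0,-0.015,0],
  [0,0,0,0,0,-0.025,0],
  [0,0,0,0,0,-0.03,0],
  [0,0,0,0,0,-0.03,0],
  [0,0,0,0,0,-0.03,0],
])

```text
time: 9.18
tool_pos: [0.4751, -0.3405, 0.1992]
tcp_rot: [0.379, -3.117, -0.001]
wrist_force: [0.5, -1.1, -1.0]
width: 0.091
grip_force: 78.5
```

>>> drive_tool([
  [0,0,0,0,0,-0.03,0],
  [0,0,0,0,0,-0.018,0],
  [0,0,0,0,0,0,0],
  [0,0,0,0,0,0,0],
])

```text
time: 9.52
tool_pos: [0.4762, -0.3414, 0.2473]
tcp_rot: [-0.38, 3.118, -0.004]
wrist_force: [-0.1, 1.5, -1.6]
width: 0.093
grip_force: 78.5
```

Run:
```python
from h import *
rows([*LOCK,.245],CAB[2]+np.pi,16,0);plan([*LOCK,.245],CAB[2]+np.pi)
```

```text
[[-0.01, 0.0, 0.26, -0.0167, 0.0154, 0.0001, 0.0], [-0.01, 0.0, 0.26, -0.0165, 0.0155, 0.0001, 0.0], [-0.01, 0.0, 0.26, -0.0165, 0.0156, 0.0002, 0.0], [-0.01, 0.0, 0.26, -0.0165, 0.0156, 0.0001, 0.0], [-0.01, 0.0, 0.26, -0.0163, 0.0158, 0.0001, 0.0], [-0.01, 0.0, 0.26, -0.0163, 0.0158, 0.0001, 0.0], [-0.01, 0.0, 0.26, -0.0163, 0.0158, 0.0002, 0.0], [-0.01, 0.0, 0.26, -0.0161, 0.016, 0.0001, 0.0]]
[[-0.01, 0.0, 0.26, -0.0161, 0.016, 0.0001, 0.0], [-0.01, 0.0, 0.26, -0.016, 0.0161, 0.0002, 0.0], [-0.01, 0.0, 0.26, -0.0159, 0.0161, 0.0001, 0.0], [-0.01, 0.0, 0.26, -0.0159, 0.0163, 0.0002, 0.0], [-0.01, 0.0, 0.26, -0.0158, 0.0163, 0.0001, 0.0], [-0.01, 0.0, 0.26, -0.0157, 0.0163, 0.0002, 0.0], [-0.01, 0.0, 0.26, -0.0156, 0.0165, 0.0001, 0.0], [-0.01, 0.0, 0.26, -0.0156, 0.0165, 0.0002, 0.0]]
t 9.52 delta tool mm [-266.4  246.7    1.8] turn deg [-0.14  0.04  4.17] pos [ 0.4762 -0.3414  0.2473] q6 -2.477 F [-0.1  1.5 -1.6]
```

Gripped at width 0.09, which is about 8 mm and fits the bow. Carrying it over the lock.

>>> drive_tool([
  [0,0,0.26,-0.0165,0.0155,0,0],
  [0,0,0.26,-0.0165,0.0155,0,0],
  [0,0,0.26,-0.0165,0.0155,0,0],
  [0,0,0.26,-0.0165,0.0155,0,0],
  [0,0,0.26,-0.0165,0.016,0,0],
  [0,0,0.26,-0.0165,0.016,0,0],
  [0,0,0.26,-0.016,0.016,0,0],
  [0,0,0.26,-0.016,0.016,0,0],
])

```text
time: 10.18
tool_pos: [0.5738, -0.1872, 0.242]
tcp_rot: [0.322, -3.119, -0.003]
wrist_force: [0.3, 0.6, -0.0]
width: 0.091
grip_force: 78.5
```

>>> drive_tool([
  [0,0,0.26,-0.016,0.016,0,0],
  [0,0,0.26,-0.016,0.016,0,0],
  [0,0,0.26,-0.016,0.016,0,0],
  [0,0,0.26,-0.016,0.016,0,0],
  [0,0,0.26,-0.016,0.0165,0,0],
  [0,0,0.26,-0.016,0.0165,0,0],
  [0,0,0.26,-0.0155,0.0165,0,0],
  [0,0,0.26,-0.009,0.009,0,0],
])

```text
time: 10.85
tool_pos: [0.6694, -0.0433, 0.2417]
tcp_rot: [0.268, -3.124, -0.003]
wrist_force: [0.0, -0.2, 0.1]
width: 0.095
grip_force: 78.5
```

>>> drive_tool([
  [0,0,0,-0.006,0.007,0,0],
  [0,0,0,0,0,0,0],
  [0,0,0,0,0,0,0],
  [0,0,0,0,0,0,0],
  [0,0,0,0,0,0,0],
  [0,0,0,0,0,0,0],
])

```text
time: 11.35
tool_pos: [0.6744, -0.0388, 0.2447]
tcp_rot: [0.264, -3.129, 0.001]
wrist_force: [-0.3, 0.2, 0.2]
width: 0.091
grip_force: 78.5
```

Run:
```python
from h import *
plan([*LOCK,.225],CAB[2]+np.pi)
p=read_camera("top");q=read_camera("scene")
f=lambda p,x,y:cv2.resize(p["color"][y:y+75,x:x+50,::-1],(400,600),interpolation=cv2.INTER_CUBIC)
cv2.imwrite("pics/l1.png",np.hstack([f(p,255,120),f(q,295,145)]))
s=status.read_state();R=Ro.from_rotvec(s["tcp_rot"])
for n,h in(("origin",.008),("tip",.036),("topbow",-.030)):
    print(n,proj(q,s["tool_pos"]+R.apply([0,0,h])))
print("lock",proj(q,[*LOCK,.178]))
```

```text
t 11.35 delta tool mm [-1.4  0.7 19.7] turn deg [-0.02 -0.1  -0.06] pos [ 0.6744 -0.0388  0.2447] q6 -1.833 F [-0.3  0.2  0.2]
origin [314.29795933 165.19447849]
tip [314.0433195  173.39389946]
topbow [314.65146661 153.81151856]
lock [313.97928999 182.06442718]
```

View pics/l1.png

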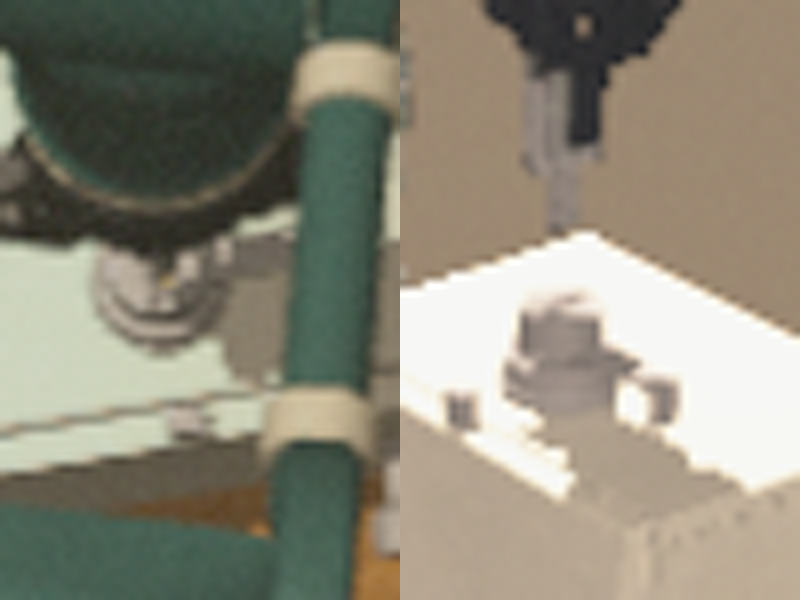

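The blade (crop x≈565) hangs centred over the drum (x≈562), and the heights match prediction too. Descending.

>>> drive_tool([
  [0,0,0,-0.0007,0.0003,0.006,0],
  [0,0,0,-0.0007,0.0004,0.008,0],
  [0,0,0,0,0,0.008,0],
  [0,0,0,0,0,0.004,0],
  [0,0,0,0,0,0,0],
  [0,0,0,0,0,0,0],
  [0,0,0,0,0,0,0],
  [0,0,0,0,0,0,0],
])

```text
time: 12.12
tool_pos: [0.6763, -0.0369, 0.219]
tcp_rot: [0.266, -3.129, 0.0]
wrist_force: [-0.0, -0.1, -1.1]
width: 0.094
grip_force: 78.5
```

Run:
```python
from h import *
plan([*LOCK,.186],CAB[2]+np.pi)
```

```text
t 12.12 delta tool mm [ 0.8 -0.9 33. ] turn deg [-0.01 -0.06  0.02] pos [ 0.6763 -0.0369  0.219 ] q6 -1.832 F [-0.  -0.1 -1.1]
```

>>> drive_tool([
  [0,0,0,0.0006,-0.0007,0,0],
  [0,0,0,0,0,0.002,0],
  [0,0,0,0,0,0.002,0],
  [0,0,0,0,0,0.002,0],
  [0,0,0,0,0,0,0],
])

```text
time: 12.53
tool_pos: [0.6751, -0.0377, 0.2118]
tcp_rot: [0.266, -3.128, -0.0]
wrist_force: [0.4, -0.7, -0.0]
width: 0.094
grip_force: 78.5
```

>>> drive_tool([
  [0,0,0,0,0,0.002,0],
  [0,0,0,0,0,0.002,0],
  [0,0,0,0,0,0,0],
])

```text
time: 12.78
tool_pos: [0.6752, -0.0377, 0.2079]
tcp_rot: [0.266, -3.128, 0.0]
wrist_force: [0.1, -0.4, -0.4]
width: 0.092
grip_force: 78.5
```

The tip is already about 6 mm into the slot with no contact force.

>>> drive_tool([
  [0,0,0,0,0,0.002,0],
  [0,0,0,0,0,0.002,0],
  [0,0,0,0,0,0.002,0],
  [0,0,0,0,0,0,0],
])

```text
time: 13.12
tool_pos: [0.6754, -0.0378, 0.2021]
tcp_rot: [0.266, -3.128, 0.001]
wrist_force: [0.0, -0.5, -0.8]
width: 0.093
grip_force: 78.5
```

>>> drive_tool([
  [0,0,0,0,0,0.002,0],
  [0,0,0,0,0,0.002,0],
  [0,0,0,0,0,0,0],
])

```text
time: 13.37
tool_pos: [0.6762, -0.0388, 0.1991]
tcp_rot: [-0.266, 3.13, -0.004]
wrist_force: [0.8, -4.4, -0.4]
width: 0.095
grip_force: 78.5
```

>>> drive_tool([
  [0,0,0,0,0,0.002,0],
  [0,0,0,0,0,0.002,0],
  [0,0,0,0,0,0,0],
])

```text
time: 13.62
tool_pos: [0.6758, -0.0383, 0.1941]
tcp_rot: [0.266, -3.129, 0.002]
wrist_force: [2.4, -4.5, -1.8]
width: 0.092
grip_force: 78.3
```

>>> drive_tool([
  [0,0,0,0,-0.0003,0.002,0],
  [0,0,0,0,-0.0003,0.002,0],
  [0,0,0,0,0,0,0],
])

```text
time: 13.87
tool_pos: [0.6759, -0.0376, 0.1913]
tcp_rot: [0.266, -3.13, -0.002]
wrist_force: [1.3, -0.7, 4.0]
width: 0.086
grip_force: 79.0
```

>>> drive_tool([
  [0,0,0,0,0,0.002,0],
  [0,0,0,0,0,0.002,0],
  [0,0,0,0,0,0,0],
])

```text
time: 14.12
tool_pos: [0.676, -0.0375, 0.1867]
tcp_rot: [0.266, -3.13, -0.001]
wrist_force: [3.1, -1.3, 1.2]
width: 0.086
grip_force: 79.0
```

>>> drive_tool([
  [0,0,0,0,0,0.002,0],
  [0,0,0,0,0,0.002,0],
  [0,0,0,0,0,0,0],
])

```text
time: 14.37
tool_pos: [0.6761, -0.0377, 0.1846]
tcp_rot: [-0.266, 3.13, 0.001]
wrist_force: [-1.1, 0.0, 10.5]
width: 0.091
grip_force: 80.3
```

>>> drive_tool([
  [0,0,0,0,0,0.002,0],
  [0,0,0,0,0,0,0],
  [0,0,0,0,0,0,0],
])

```text
time: 14.62
tool_pos: [0.6762, -0.0376, 0.1845]
tcp_rot: [-0.266, 3.129, 0.001]
wrist_force: [-4.0, -0.7, 16.9]
width: 0.092
grip_force: 81.3
```

>>> drive_tool([
  [0,0,0,0,0,0.002,0],
  [0,0,0,0,0,0,0],
  [0,0,0,0,0,0,0],
])

```text
time: 14.87
tool_pos: [0.6764, -0.0377, 0.1843]
tcp_rot: [-0.266, 3.129, 0.0]
wrist_force: [-6.5, 0.3, 22.9]
width: 0.091
grip_force: 82.3
```

Run:
```python
from h import *
plan([*LOCK,.186],CAB[2]+np.pi)
q=read_camera("scene");p=read_camera("top")
f=lambda p,x,y:cv2.resize(p["color"][y:y+60,x:x+40,::-1],(400,600),interpolation=cv2.INTER_CUBIC)
cv2.imwrite("pics/l2.png",np.hstack([f(p,260,120),f(q,295,150)]))
```

```text
t 14.87 delta tool mm [ 0.8 -0.1 -1.7] turn deg [0.01 0.1  0.01] pos [ 0.6764 -0.0377  0.1843] q6 -1.834 F [-6.5  0.3 22.9]
```

View pics/l2.png

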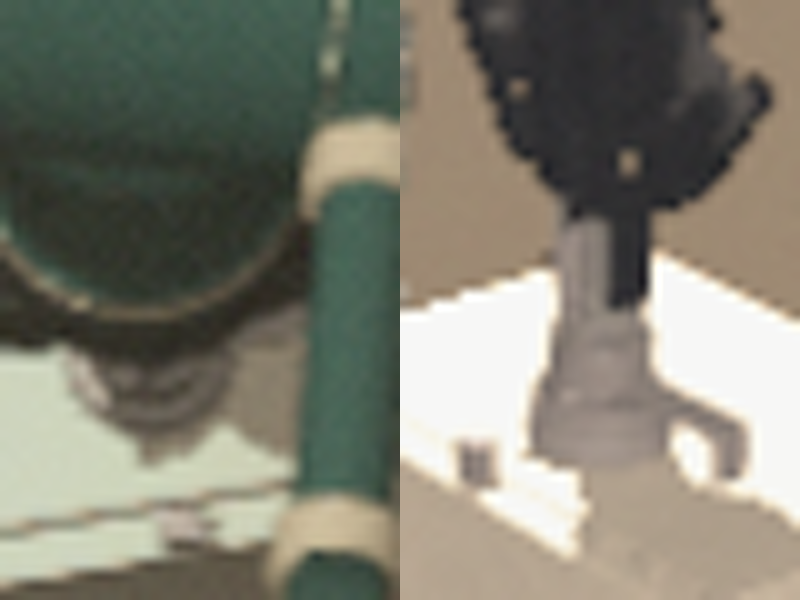

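The key is home: depth is stiff at 23 N and the shoulder sits on the drum. I'll ease the push slightly and turn clockwise, which is + about tool z.

>>> drive_tool([
  [0,0,0,0,0,-0.002,0],
  [0,0,0,0,0,0,0],
  [0,0,3,0,0,0,0],
  [0,0,5,0,0,0,0],
  [0,0,5,0,0,0,0],
  [0,0,5,0,0,0,0],
], force=110)

```text
time: 15.47
tool_pos: [0.6764, -0.0374, 0.1845]
tcp_rot: [0.233, 3.132, 0.001]
wrist_force: [-3.8, 0.6, 16.7]
width: 0.084
grip_force: 108.5
```

Run:
```python
from h import *
plan([*LOCK,.186],CAB[2]+np.pi-np.pi/2);print(status.read_state()["torque"])
```

```text
t 15.47 delta tool mm [ 0.7 -0.6 -1.5] turn deg [1.000e-01 3.000e-02 7.178e+01] pos [ 0.6764 -0.0374  0.1845] q6 -1.515 F [-3.8  0.6 16.7]
[0.13925836 0.60188457 0.07859796]
```

>>> drive_tool([
  [0,0,5,0,0,0,0],
  [0,0,5,0,0,0,0],
  [0,0,5,0,0,0,0],
  [0,0,5,0,0,0,0],
  [0,0,5,0,0,0,0],
  [0,0,5,0,0,0,0],
  [0,0,5,0,0,0,0],
])

```text
time: 16.05
tool_pos: [0.6769, -0.0371, 0.1845]
tcp_rot: [1.163, 2.916, 0.003]
wrist_force: [-2.2, 1.1, 16.0]
width: 0.085
grip_force: 108.4
```

>>> drive_tool([
  [0,0,5,0,0,0,0],
  [0,0,5,0,0,0,0],
  [0,0,5,0,0,0,0],
  [0,0,5,0,0,0,0],
  [0,0,5,0,0,0,0],
  [0,0,5,0,0,0,0],
  [0,0,0,0,0,0,0],
  [0,0,0,0,0,0,0],
])

```text
time: 16.72
tool_pos: [0.6773, -0.0372, 0.1845]
tcp_rot: [1.873, 2.519, 0.005]
wrist_force: [-0.9, 0.5, 14.3]
width: 0.09
grip_force: 108.3
```

Run:
```python
from h import *
plan([*LOCK,.186],CAB[2]+np.pi-np.pi/2);print(status.read_state()["torque"])
```

```text
t 16.72 delta tool mm [-0.2 -1.9 -1.5] turn deg [ 0.21 -0.01  7.02] pos [ 0.6773 -0.0372  0.1845] q6 -0.385 F [-0.9  0.5 14.3]
[0.11194659 0.10916358 0.1613467 ]
```

>>> drive_tool([
  [0,0,4,0,0,0,0],
  [0,0,3,0,0,0,0],
  [0,0,3,0,0,0,0],
  [0,0,0,0,0,0,0],
  [0,0,0,0,0,0,0],
  [0,0,0,0,0,0,0],
  [0,0,0,0,0,0,0],
])

```text
time: 17.3
tool_pos: [0.6774, -0.0373, 0.1845]
tcp_rot: [2.085, 2.347, 0.005]
wrist_force: [-1.2, 0.8, 15.0]
width: 0.085
grip_force: 108.3
```

Run:
```python
from h import *
plan([*LOCK,.186],CAB[2]+np.pi-np.pi/2);print(status.read_state()["torque"])
q=read_camera("scene");p=read_camera("top")
f=lambda p,x,y:cv2.resize(p["color"][y:y+60,x:x+40,::-1],(400,600),interpolation=cv2.INTER_CUBIC)
cv2.imwrite("pics/l3.png",np.hstack([f(p,260,130),f(q,295,150)]))
```

```text
t 17.3 delta tool mm [-0.4 -1.9 -1.5] turn deg [ 0.21 -0.03 -2.97] pos [ 0.6774 -0.0373  0.1845] q6 -0.211 F [-1.2  0.8 15. ]
[0.06919926 0.06339771 0.08028028]
```

View pics/l3.png

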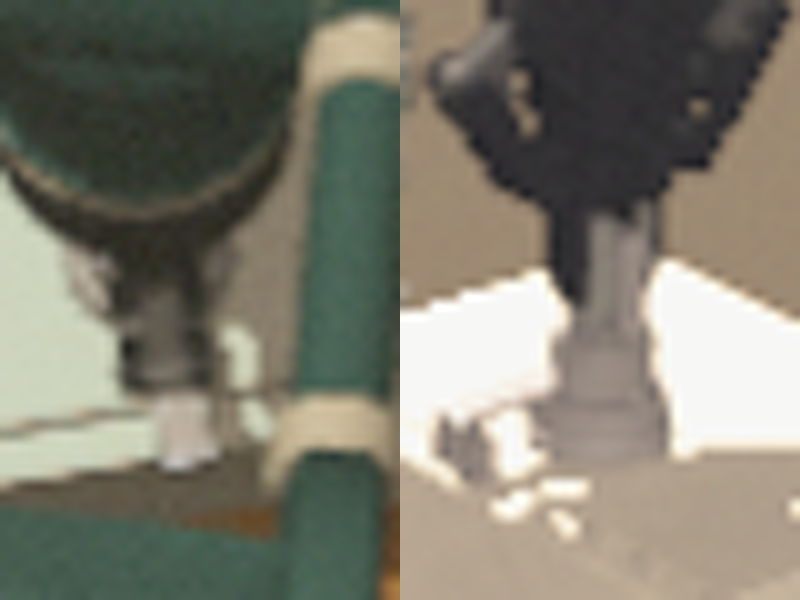

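The cam arm now lies over the door's staple (top crop, about 185,430). I'll turn a bit further to feel the stop.

>>> drive_tool([
  [0,0,3,0,0,0,0],
  [0,0,3,0,0,0,0],
  [0,0,0,0,0,0,0],
  [0,0,0,0,0,0,0],
  [0,0,0,0,0,0,0],
])

```text
time: 17.82
tool_pos: [0.6772, -0.0373, 0.1846]
tcp_rot: [2.206, 2.235, 0.005]
wrist_force: [-1.3, 0.7, 15.9]
width: 0.087
grip_force: 108.4
```

Run:
```python
from h import *
plan([*LOCK,.186],CAB[2]+np.pi-np.pi/2);print(status.read_state()["torque"])
```

```text
t 17.82 delta tool mm [-0.6 -1.6 -1.4] turn deg [ 0.19 -0.04 -8.97] pos [ 0.6772 -0.0373  0.1846] q6 -0.106 F [-1.3  0.7 15.9]
[0.08208648 0.20161619 0.10426579]
```

>>> drive_tool([
  [0,0,3,0,0,0,0],
  [0,0,3,0,0,0,0],
  [0,0,0,0,0,0,0],
  [0,0,0,0,0,0,0],
  [0,0,0,0,0,0,0],
])

```text
time: 18.23
tool_pos: [0.6773, -0.0373, 0.1847]
tcp_rot: [2.317, 2.118, 0.005]
wrist_force: [-1.4, -0.0, 15.4]
width: 0.088
grip_force: 108.7
```

Run:
```python
from h import *
plan([*LOCK,.186],CAB[2]+np.pi-np.pi/2);print(status.read_state()["torque"])
```

```text
t 18.23 delta tool mm [-0.8 -1.7 -1.3] turn deg [  0.2   -0.02 -14.87] pos [ 0.6773 -0.0373  0.1847] q6 -0.003 F [-1.4 -0.  15.4]
[0.16467298 0.23746328 0.75357382]
```

Torque rose from 0.10 to 0.75 Nm, so the plug is at its hard stop. I'll ease off 2°, hold, and hand in.

>>> drive_tool([
  [0,0,-2,0,0,0,0],
  [0,0,0,0,0,0,0],
  [0,0,0,0,0,0,0],
  [0,0,0,0,0,0,0],
  [0,0,0,0,0,0,0],
  [0,0,0,0,0,0,0],
])

```text
time: 18.73
tool_pos: [0.6773, -0.0372, 0.1847]
tcp_rot: [2.281, 2.157, 0.005]
wrist_force: [0.1, -0.1, 14.9]
width: 0.083
grip_force: 108.5
```

Run:
```python
from h import *
plan([*LOCK,.186],CAB[2]+np.pi-np.pi/2);print(status.read_state()["torque"]);print(workorder.finish_job())
```

```text
t 18.73 delta tool mm [-0.8 -1.7 -1.3] turn deg [  0.2   -0.03 -12.91] pos [ 0.6773 -0.0372  0.1847] q6 -0.037 F [ 0.1 -0.1 14.9]
[0.05811691 0.248056   0.45185694]
the job is handed in; nothing more can be done
None
```

I handed the job in at about 19 s, but the hand-in returned no verdict: the door is shut on its catch, and the square key is fully home, turned clockwise to its stop and still gripped, with the round key left in the block.

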